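Find the free port of the cold box with a stem thermometer

ROBOT

A 6-joint arm with a two-finger parallel gripper is mounted at the origin on the work surface. World frame = base frame: x ahead of the robot, y to its left, z up, the work surface at z = 0. Lengths are in m, angles in rad, forces in N, time in s.
With the tool pointing down it reaches from about 0.35 to 0.95 m from the base axis. Payload 17.4 kg.
Tool frame: the origin (TCP) lies on the centre line of the jaws, within the pads' length; the fingertips stand 19 mm ahead of it and the grasp point (between the pads) is the TCP (r.finger_overhang is the distance from the TCP to the fingertips, in m); z points along the fingers, y is the line along which they close (so a half turn about z gives the same grasp; the last joint's range is limited). The gripper opens to 93 mm and grips with 3 to 60 N. Pads are 15 mm wide; open, the fingers measure 128 mm over their backs; the gripper's body (75 mm by 188 mm) begins 65 mm behind the grasp point.
Start: joints at [1.304, 0.116, 1.442, -0, 1.584, -0.038], TCP at [0.153, 0.657, 0.238] pointing down, gripper open.
Joint ranges: [-2.83, 2.83], [-0.83, 2.19], [0.07, 2.5], [-1.14, 4.28], [0.01, 3], [-2.97, 2.97]. Speed limits (rad/s): [1.89, 1.89, 2.22, 3.14, 3.14, 3.14].

INTERFACE

Orientations are given as a unit quaternion [w, x, y, z].
In Python, from bench import r, eyes gives the robot as it stands. The module is installed in compiled form; this text tells all that it offers.
- The arm moves only by the tool jog_arm, never from a script. Its argument "plan" is a list of rows, each a list of 3 entries, a list of its own where there are three numbers: the shift along the tool's x, y, z scaled (see below), then the turn, a rotation vector about the tool's x, y, z scaled (see below), then the closure, from 0 (fully open) to 1 (shut). In form: [[[dx, dy, dz], [rx, ry, rz], hand], ...]. A call has 1 to 12 rows; each row shifts and turns the commanded pose from where the row before left it, along the tool's axes as they then stand; what a row does not reach is not made up. The controller multiplies each number of a shift by 0.05 m and each number of a turn by 5 degrees. A row lasts 1/8 s, in which the tool goes at most 62.5 mm and 10.7 degrees, less where a joint would pass 70% of its speed; a pose out of reach is approached as far as the arm can. A call with a number of a shift or a turn outside -1 to 1 is refused whole. A call with a gripper value outside its range is refused whole. The fingers move at their own pace and stop on an object; "squeeze" is the grip in N (left out, the last holds). Time passes only in rows, so rows that do not move let the fingers close. It gives the time, the measured TCP pose, the force, the opening and the grip force at its end, in the units of the state.
- r.observe(): the state, without advancing time (a new reading comes with each control period).
- eyes.camera(name): name is "side" or "top"; returns a dict with "image" (384x512x3 uint8, red, green, blue), "intrinsics" (3x3 intrinsics, pixels), "world_to_cam" (4x4, takes a point from world to camera coordinates). Camera axes: x right, y down, z forward; pixel columns grow to the right and rows downward; lengths in m; the calibration is good to about 2 mm. A picture is of the moment at which its call begins. There is no depth.
- r.finish_job(): hands the job in; it is judged then, once.
The state is a dict: "t": time; "qpos": joint angles; "joint_vel": joint speeds; "joint_torque": joint torques, N m; "ee_pos": TCP position; "ee_rot": TCP orientation; "contact_force": force on the tool from outside, world axes, zero at the start; "moment": the same for the moment, N m; "grip_width": finger opening in m; "finger_force": force on a finger pad.
Only numpy, scipy, OpenCV 4.12 (cv2) and the standard library are available. Lean on these libraries where they do the work, as an engineer would, in place of code of your own. Each camera call takes 0.05 s, during which the arm holds its last target. There are 200 camera calls.

TASK

Take the stem thermometer out of its stand and put it into the one probe port on the cold box's sloped panel that takes the stem all the way; behind each of the others an ice pack, which you can feel but not see, stops the stem early. Leave it fully home, its collar flat on the panel, and guide it down in the grip: do not let it drop in or fall over, and leave the other things on the desk where they stand.

Things in the scene. Friction and masses are not known exactly. Their poses are not given: they have to be found in the camera images.
- thermometer: stem thermometer, 0.12 kg, upright in its stand: steel stem 8 mm thick, 90 mm long, tapered tip; above it a black round collar 36 mm wide, 5 mm thick; above that a white square handle 28 x 28 mm, 56 mm tall. Origin on the axis at the collar's underside: stem from z = 0 to -90 mm, handle from z = 5 to 61 mm. z up along the axis, x and y square to the handle's flat sides.
- stand_hole (a point): the hole in which the thermometer stands at the start: centre of the mouth (12 mm wide) in the top of a fixed steel stand (top 60 x 72 mm, 105 mm high, base 90 x 90 mm). z up.
- cold_box: grey insulated medicine carrier, fixed, 200 mm deep (x) and 270 mm wide (y), flat dark lid at the back 126 mm high (a grip plate on it 130 mm), and in front of it a grey panel with four ports in a row that slopes at 20 degrees from 126 mm down to 90 mm at the front. Origin at the centre of the underside; its front (-x) faces the robot; z up.
- port0 (a point): right-most of the four ports in the panel, 60 mm apart, seen from the robot: opening 11.5 mm wide in a dark ring, a dark slit seal inside gives way freely. Point: centre of its mouth on the panel's face; z points straight out of the port (20 degrees off vertical, to the box's front). Three ports have an ice pack 35 to 40 mm below the mouth, one is free for over 90 mm.
- port1 (a point): second from the right of the four ports in the panel, 60 mm apart, seen from the robot: opening 11.5 mm wide in a dark ring, a dark slit seal inside gives way freely. Point: centre of its mouth on the panel's face; z points straight out of the port (20 degrees off vertical, to the box's front). Three ports have an ice pack 35 to 40 mm below the mouth, one is free for over 90 mm.
- port2 (a point): third from the right of the four ports in the panel, 60 mm apart, seen from the robot: opening 11.5 mm wide in a dark ring, a dark slit seal inside gives way freely. Point: centre of its mouth on the panel's face; z points straight out of the port (20 degrees off vertical, to the box's front). Three ports have an ice pack 35 to 40 mm below the mouth, one is free for over 90 mm.
- port3 (a point): left-most of the four ports in the panel, 60 mm apart, seen from the robot: opening 11.5 mm wide in a dark ring, a dark slit seal inside gives way freely. Point: centre of its mouth on the panel's face; z points straight out of the port (20 degrees off vertical, to the box's front). Three ports have an ice pack 35 to 40 mm below the mouth, one is free for over 90 mm.
- pill_jar: yellow jar with a white cap, 48 mm wide, 85 mm tall; bystander. Origin at the centre of its underside.
- syringe_carton: white paper carton 120 x 75 x 60 mm with a green band; bystander. Origin at the centre of its underside.
- steel_cup: open steel cup, 76 mm wide, 75 mm tall; bystander. Origin at the centre of its underside.
Things that resemble listed ones, but are neither listed nor needed, are in the scene too. There is more than one size of the thermometer; the job needs the smaller.

How it is judged:
By the outcome, as a careful person would: the job done as asked, in the order asked, and still so for the second after the job is handed in, with the robot touching nothing.
It also fails if it takes over 58 s, if anything falls off the work surface, if the arm or the gripper's body presses on something with over 40 N, if the wrist force passes 120 N, or if a joint passes its speed limit or range.

## Working session

There is one attempt and no reset: what is moved stays moved. The work goes in short steps, Python scripts to look and compute and a tool call to move; the robot and the scene stay as the last step left them, time stands still between calls to the robot, and variables do not carry over. Pictures are saved under pics/ and viewed, at most 10 in all, crops included, and the job is handed in when it is done.

Besides the shell and the picture viewer there is one more tool, called after ">>>" as name([rows], argument=value, ...), one row to a line, values as JSON. jog_arm: Moves the arm, as the interface text tells. Its arguments: {"type":"object","properties":{"plan":{"type":"array"},"squeeze":{"type":"number"}},"required":["plan"]}

```bash
mkdir -p pics
cat > h.py <<'E'
import numpy as np, cv2
from bench import r, eyes
from scipy.spatial.transform import Rotation as R
def snap(n,name):
    c=eyes.camera(n); np.savez(f'{name}.npz',**c); cv2.imwrite(f'pics/{name}.png',cv2.resize(c['image'][:,:,::-1],(800,600),interpolation=cv2.INTER_CUBIC)); return c
def crop(c,name,x0,y0,x1,y1,s):
    cv2.imwrite(f'pics/{name}.png',cv2.resize(np.ascontiguousarray(c['image'][y0:y1,x0:x1,::-1]),None,fx=s,fy=s,interpolation=cv2.INTER_CUBIC))
def proj(c,p):
    p=np.atleast_2d(p);T=c['world_to_cam'];q=p@T[:3,:3].T+T[:3,3];q=q@c['intrinsics'].T;return q[:,:2]/q[:,2:]
def ray(c,uv):
    T=c['world_to_cam'];d=T[:3,:3].T@np.linalg.inv(c['intrinsics'])@[*uv,1];return -T[:3,:3].T@T[:3,3],d
def atz(c,uv,z):
    o,d=ray(c,uv);return o+d*(z-o[2])/d[2]
def tri(c1,u1,c2,u2):
    o,d=ray(c1,u1);p,e=ray(c2,u2);A=np.c_[d,-e];s=np.linalg.lstsq(A,p-o,rcond=None)[0];a=o+d*s[0];b=p+e*s[1];return (a+b)/2,np.linalg.norm(a-b)
E
python3 - <<'E'
from h import *
for n in('side','top'):
    c=snap(n,n+'0'); print(n,c['intrinsics'][0],ray(c,(256,192)))
s=r.observe();print(s)
E
```

```text
side [405.47921722   0.         261.28271084] (array([ 0.35309833, -0.79721752,  0.88548866]), array([ 0.12976182,  0.72632312, -0.67512042]))
top [417.31436274   0.         259.60771002] (array([0.42555231, 0.03037444, 1.1409208 ]), array([ 0.09335987,  0.02939226, -0.99525553]))
{'t': 0.1, 'qpos': array([ 1.30417746e+00,  1.16413997e-01,  1.44221308e+00, -3.56514049e-05,
        1.58396968e+00, -3.77908398e-02]), 'joint_vel': array([-0.00020956, -0.0004485 , -0.00098367,  0.00052697, -0.00205869,
        0.00115182]), 'joint_torque': array([ 2.48971490e-03, -7.22894025e+01, -6.23863792e+01,  7.83229130e-02,
        2.26880918e-02, -6.28076441e-05]), 'ee_pos': array([0.15308386, 0.65724386, 0.23698611]), 'ee_rot': array([-5.85023554e-05,  1.14164765e-01,  9.93461702e-01, -4.98953683e-04]), 'contact_force': array([ 0.59971358, -0.16768245,  0.09291753]), 'moment': array([ 0.04724389, -0.02746198, -0.07438612]), 'finger_force': 0.0, 'grip_width': 0.09300890970977124}
```

View pics/side0.png

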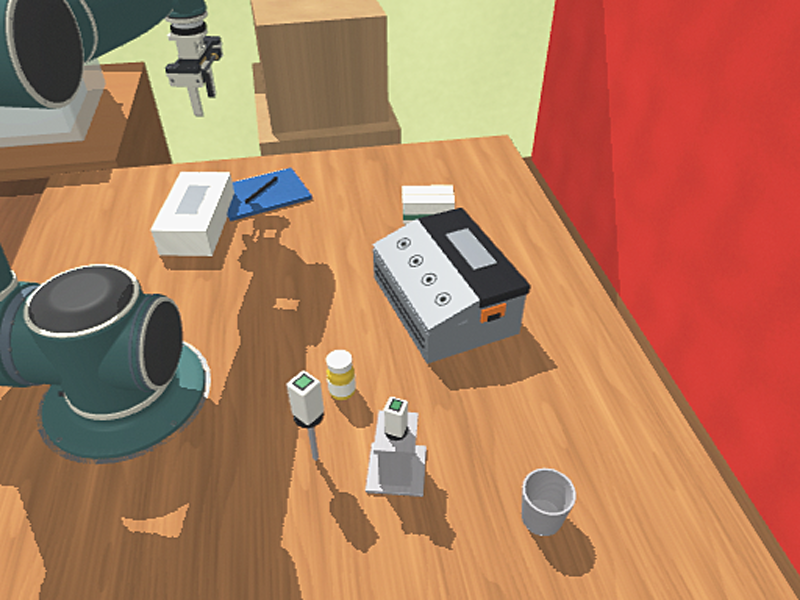

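View pics/top0.png

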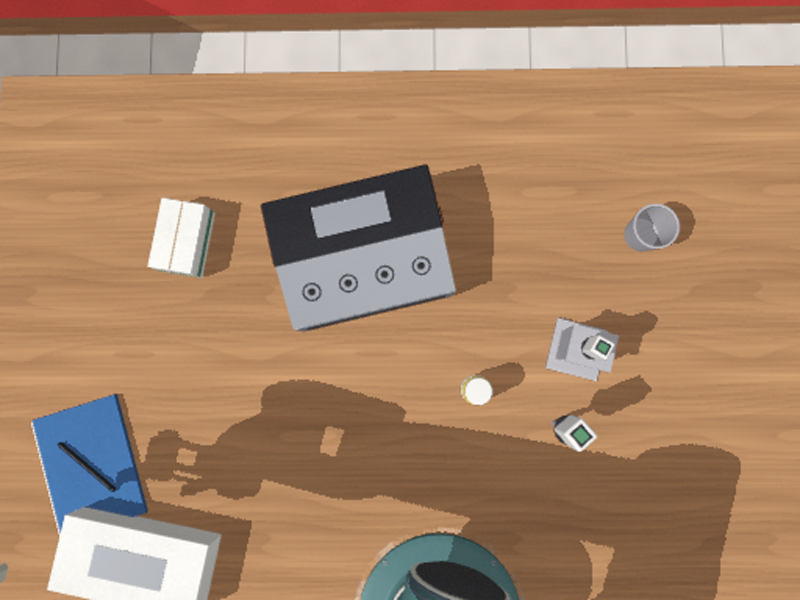

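Side view: the candidates are the thermometer in the grey stand (~(397,415) side, (601,347) top) and a larger one standing free (~(305,400) side, (578,435) top). The one in the stand fits the description. The box ports are at top (312,292), (348,283), (384,274), (421,265). I'll make one crop for the thermometer and one for the ports.

Run:
```python
from h import *
s=np.load('side0.npz');t=np.load('top0.npz')
def cr(c,x0,y0,w,h,k): return cv2.resize(np.ascontiguousarray(c['image'][y0:y0+h,x0:x0+w,::-1]),(w*k,h*k),interpolation=cv2.INTER_CUBIC)
# side crop (230,245) 50x75 x8 ; top crop (345,195) 50x75 x8
cv2.imwrite('pics/th.png',np.hstack([cr(s,230,245,50,75,8),cr(t,345,195,50,75,8)]))
cv2.imwrite('pics/box.png',np.vstack([cr(t,165,100,133,50,6)[:300], cr(s,235,130,133,50,6)]))
```

```text
(no output)
```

View pics/th.png

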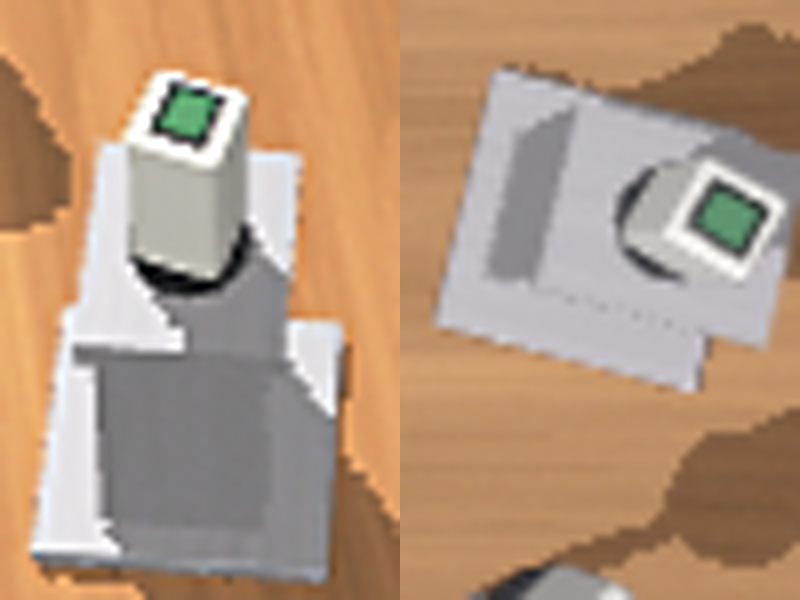

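Run:
```python
from h import *
s=np.load('side0.npz');t=np.load('top0.npz')
def cr(c,x0,y0,w,h,k): return cv2.resize(np.ascontiguousarray(c['image'][y0:y0+h,x0:x0+w,::-1]),(w*k,h*k),interpolation=cv2.INTER_CUBIC)
cv2.imwrite('pics/box2.png',np.vstack([cr(t,180,160,110,30,7), cr(s,235,145,110,55,7)[:385]]))
```

```text
(no output)
```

View pics/box2.png

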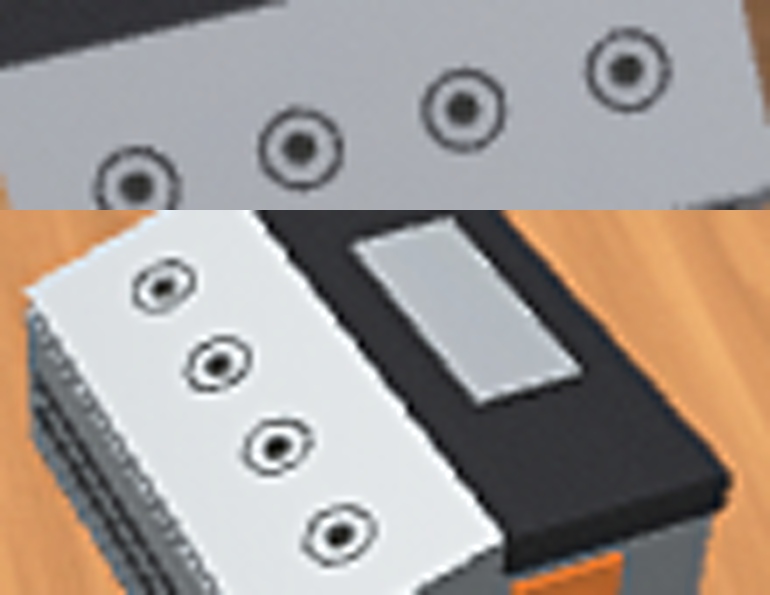

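```bash
cat > meas.py <<'E'
from h import *
s=np.load('side0.npz');t=np.load('top0.npz')
o=lambda a,k,off:(np.array(a,float)+.5)/k-.5+off
tt=o([(310,157),(384,207),(342,283),(268,228)],8,(345,195))
ss=o([(170,70),(248,97),(210,167),(128,143)],8,(230,245))
print('top centre',tri(t,tt.mean(0),s,ss.mean(0)))
for nm,c,q in(('t',t,tt),('s',s,ss)):
    P=np.array([atz(c,u,.166) for u in q]);e=np.diff(np.vstack([P,P[:1]]),axis=0)
    print(nm,P.mean(0),np.linalg.norm(e,axis=1),np.degrees(np.arctan2(e[:,1],e[:,0])))
pt=o([(138,186),(300,148),(463,110),(628,70)],7,(180,160))
ps=o([(163,77),(218,154),(278,236),(340,325)],7,(235,145))
X=[]
for a,b in zip(pt,ps):
    p,e=tri(t,a,s,b);X.append(p);print('port',p.round(4),e.round(4))
X=np.array(X);print(np.linalg.norm(np.diff(X,axis=0),axis=1)); d=X[-1]-X[0];print('row yaw',np.degrees(np.arctan2(d[0],-d[1])))
E
python3 meas.py
```

```text
top centre (array([ 0.44556259, -0.2402599 ,  0.16532512]), np.float64(0.0006420599757730583))
t [ 0.44524748 -0.24003104  0.166     ] [0.02539303 0.02532961 0.02615373 0.02412419] [-125.06466308  149.48775377   52.39491964  -32.03402316]
s [ 0.4458388  -0.24066479  0.166     ] [0.02396077 0.02641346 0.02411152 0.0279887 ] [ -34.0773202  -123.93758578  149.6686798    55.85140709]
port [0.5379 0.2021 0.1106] 0.0001
port [0.5513 0.1444 0.1101] 0.0004
port [0.565  0.0862 0.1101] 0.0014
port [0.5785 0.0274 0.11  ] 0.0006
[0.05925964 0.05977003 0.06035168]
row yaw 13.087215284055834
```

```bash
cat >> h.py <<'E'
TH=np.array([.4456,-.2403,.105]); XB=np.array([np.cos(np.radians(13.1)),np.sin(np.radians(13.1)),0])
N=-XB*np.sin(np.radians(20))+np.array([0,0,np.cos(np.radians(20))])
PORTS=np.array([[.5785,.0274,.110],[.5650,.0862,.110],[.5513,.1444,.110],[.5379,.2021,.110]])
def Rm(q): return R.from_quat([q[1],q[2],q[3],q[0]]).as_matrix()
def frame(z,y):
    z=z/np.linalg.norm(z);y=y-z*(y@z);y/=np.linalg.norm(y);return np.c_[np.cross(y,z),y,z]
def ang(a): return np.array([np.cos(np.radians(a)),np.sin(np.radians(a)),0])
def to(p,Rt=None,after=False):
    s=r.observe();Rc=Rm(s['ee_rot']);A=Rt if after else Rc
    d=A.T@(np.array(p)-s['ee_pos'])/.05
    w=R.from_matrix(Rc.T@(Rt if Rt is not None else Rc)).as_rotvec()/np.radians(5)
    print('shift',d.round(3),'turn',w.round(3),'t',round(s['t'],2))
def st():
    s=r.observe();print({k:np.round(s[k],4) for k in('t','qpos','ee_pos','contact_force','moment','grip_width','finger_force')})
E
python3 - <<'E'
from h import *
s=np.load('side0.npz');t=np.load('top0.npz')
f=.64
print(tri(t,np.array((582,436))*f,s,np.array((303,381))*f))
to([.45,.2,.30]); to([.4456,-.2403,.30],frame(np.array([0,0,-1.]),ang(56.5)))
E
```

```text
(array([ 0.31978355, -0.19871814,  0.19736685]), np.float64(0.00209254389741373))
shift [-7.858 -7.561 -1.253] turn [0. 0. 0.] t 0.1
shift [ -9.77  -16.157  -1.244] turn [-1.100e-02  2.000e-03  4.078e+00] t 0.1
```

>>> jog_arm([
  [[0,0,-0.6],[0,0,0],0],
  [[0,0,-0.6],[0,0,0],0],
  [[-0.8,-0.76,0],[0,0,0],0],
  [[-0.8,-0.76,0],[0,0,0],0],
  [[-0.8,-0.76,0],[0,0,0],0],
  [[-0.8,-0.76,0],[0,0,0],0],
  [[-0.8,-0.76,0],[0,0,0],0],
  [[-0.8,-0.76,0],[0,0,0],0],
  [[-0.8,-0.76,0],[0,0,0],0],
  [[-0.8,-0.76,0],[0,0,0],0],
  [[-0.8,-0.76,0],[0,0,0],0],
  [[-0.8,-0.76,0],[0,0,0],0],
])

```text
t: 1.6
ee_pos: [0.4571, 0.1949, 0.2975]
ee_rot: [0.0, 0.114, 0.993, 0.0]
contact_force: [0.6, -0.3, -0.2]
grip_width: 0.0933
finger_force: 0.0
```

>>> jog_arm([
  [[-0.19,-0.86,0],[0,0,0],0],
  [[-0.19,-0.86,0],[0,0,0],0],
  [[-0.19,-0.86,0],[0,0,0],0],
  [[-0.19,-0.86,0],[0,0,0],0],
  [[-0.19,-0.86,0],[0,0,0],0],
  [[-0.19,-0.86,0],[0,0,0],0],
  [[-0.19,-0.86,0],[0,0,0],0],
  [[-0.19,-0.86,0],[0,0,0],0],
  [[-0.19,-0.86,0],[0,0,1],0],
  [[0,0,0],[0,0,1],0],
  [[0,0,0],[0,0,1],0],
  [[0,0,0],[0,0,1.0],0],
])

```text
t: 3.1
ee_pos: [0.4519, -0.1998, 0.2973]
ee_rot: [-0.0, 0.286, 0.958, 0.0]
contact_force: [-0.2, 0.3, 1.0]
grip_width: 0.0935
finger_force: 0.0
```

Run:
```python
from h import *
st();to([.4456,-.2403,.145],frame(np.array([0,0,-1.]),ang(56.5)))
```

```text
{'t': np.float64(3.1), 'qpos': array([-0.468 , -0.2913,  1.7272,  0.    ,  1.7062, -1.4577]), 'ee_pos': array([ 0.4519, -0.1998,  0.2973]), 'contact_force': array([-0.1843,  0.2627,  1.0399]), 'moment': array([-0.0468,  0.0106,  0.0077]), 'grip_width': np.float64(0.0935), 'finger_force': np.float64(0.0)}
shift [-0.341 -0.745  3.046] turn [-0.    -0.007  0.042] t 3.1
```

>>> jog_arm([
  [[-0.34,-0.745,0],[0,0,0.04],0],
  [[0,0,0.5],[0,0,0],0],
  [[0,0,0.5],[0,0,0],0],
  [[0,0,0.5],[0,0,0],0],
  [[0,0,0],[0,0,0],0],
])

```text
t: 3.72
ee_pos: [0.4453, -0.2398, 0.2209]
ee_rot: [-0.001, 0.287, 0.958, 0.0]
contact_force: [-0.9, -0.7, 0.0]
grip_width: 0.0927
finger_force: 0.0
```

Run:
```python
from h import *
st();to([.4456,-.2403,.145],frame(np.array([0,0,-1.]),ang(56.5)))
```

```text
{'t': np.float64(3.725), 'qpos': array([-0.5445, -0.2522,  1.8182, -0.    ,  1.5786, -1.5339]), 'ee_pos': array([ 0.4453, -0.2398,  0.2209]), 'contact_force': array([-0.9051, -0.6971,  0.0038]), 'moment': array([0.0021, 0.0319, 0.0191]), 'grip_width': np.float64(0.0927), 'finger_force': np.float64(0.0)}
shift [-0.015 -0.004  1.519] turn [-0.001 -0.035  0.038] t 3.73
```

>>> jog_arm([
  [[-0.01,0,0.5],[0,0,0],0],
  [[0,0,0.5],[0,0,0],0],
  [[0,0,0.3],[0,0,0],0],
  [[0,0,0.22],[0,0,0],0],
  [[0,0,0],[0,0,0],0.4],
  [[0,0,0],[0,0,0],0.6],
  [[0,0,0],[0,0,0],1],
  [[0,0,0],[0,0,0],1],
  [[0,0,0],[0,0,0],1],
  [[0,0,0],[0,0,0],1],
  [[0,0,0],[0,0,0],1],
], squeeze=30)

```text
t: 5.1
ee_pos: [0.4463, -0.2405, 0.1466]
ee_rot: [-0.0, 0.287, 0.958, -0.0]
contact_force: [-0.4, -0.9, -0.9]
grip_width: 0.0281
finger_force: 30.3
```

Run:
```python
from h import *
st();to([.4456,-.2403,.145],frame(np.array([0,0,-1.]),ang(56.5)))
```

```text
{'t': np.float64(5.1), 'qpos': array([-5.4450e-01, -2.1800e-01,  1.9110e+00, -1.0000e-04,  1.4486e+00,
       -1.5340e+00]), 'ee_pos': array([ 0.4463, -0.2405,  0.1466]), 'contact_force': array([-0.3712, -0.9173, -0.8936]), 'moment': array([-0.0364,  0.0535,  0.0475]), 'grip_width': np.float64(0.0281), 'finger_force': np.float64(30.2577)}
shift [ 0.013 -0.004  0.033] turn [-0.001 -0.001  0.038] t 5.1
```

>>> jog_arm([
  [[0,0,-0.1],[0,0,0],1],
  [[0,0,-0.3],[0,0,0],1],
  [[0,0,-0.5],[0,0,0],1],
  [[0,0,-0.5],[0,0,0],1],
  [[0,0,-0.5],[0,0,0],1],
  [[0,0,-0.5],[0,0,0],1],
  [[0,0,-0.5],[0,0,0],1],
  [[0,0,-0.5],[0,0,0],1],
  [[0,0,-0.4],[0,0,0],1],
  [[0,0,0],[0,0,0],1],
])

```text
t: 6.35
ee_pos: [0.4465, -0.2406, 0.3384]
ee_rot: [0.001, 0.287, 0.958, -0.0]
contact_force: [-0.4, 0.5, -1.7]
grip_width: 0.028
finger_force: 29.8
```

Run:
```python
from h import *
st();F=frame(-N,ang(13.1));print(F)
for L in(.1416+.03,): to(PORTS[0]+N*L,F); to(PORTS[0]+N*L,F,True)
```

```text
{'t': np.float64(6.35), 'qpos': array([-0.5445, -0.2606,  1.637 ,  0.    ,  1.7628, -1.534 ]), 'ee_pos': array([ 0.4465, -0.2406,  0.3384]), 'contact_force': array([-0.3671,  0.5499, -1.7335]), 'moment': array([-0.048 ,  0.0208,  0.0156]), 'grip_width': np.float64(0.028), 'finger_force': np.float64(29.7856)}
[[-0.22665131  0.91523803  0.3331194 ]
 [ 0.97397597  0.21298256  0.07751931]
 [ 0.          0.34202014 -0.93969262]]
shift [1.55  5.079 1.339] turn [-3.793 -1.496  8.632] t 6.35
shift [4.622 1.995 2.155] turn [-3.793 -1.496  8.632] t 6.35
```

>>> jog_arm([
  [[0.15,0.5,0],[0,0,0],1],
  [[0.25,0.76,0],[0,0,0],1],
  [[0.25,0.76,0],[0,0,0],1],
  [[0.25,0.76,0],[0,0,0],1],
  [[0.25,0.76,0],[0,0,0],1],
  [[0.25,0.76,0],[0,0,0],1],
  [[0.15,0.5,0],[0,0,0],1],
])

```text
t: 7.22
ee_pos: [0.5134, 0.0043, 0.3355]
ee_rot: [-0.001, 0.286, 0.958, -0.0]
contact_force: [0.5, 0.1, -0.9]
grip_width: 0.0278
finger_force: 29.8
```

>>> jog_arm([
  [[0,0,0],[-0.38,-0.15,0.863],1],
  [[0,0,0],[-0.38,-0.15,0.863],1],
  [[0,0,0],[-0.38,-0.15,0.863],1],
  [[0,0,0],[-0.38,-0.15,0.863],1],
  [[0,0,0],[-0.38,-0.15,0.863],1],
  [[0,0,0],[-0.38,-0.15,0.863],1],
  [[0,0,0],[-0.38,-0.15,0.863],1],
  [[0,0,0],[-0.38,-0.15,0.863],1],
  [[0,0,0],[-0.38,-0.15,0.863],1],
  [[0,0,0],[-0.38,-0.15,0.863],1],
  [[0,0,0],[0,0,0],1],
])

```text
t: 8.6
ee_pos: [0.5129, 0.0027, 0.3357]
ee_rot: [0.107, 0.612, 0.771, 0.136]
contact_force: [-1.1, -0.1, -0.6]
grip_width: 0.0282
finger_force: 29.8
```

Run:
```python
from h import *
st();F=frame(-N,ang(13.1));to(PORTS[0]+N*.1716,F,True)
```

```text
{'t': np.float64(8.6), 'qpos': array([-0.1076, -0.4612,  1.8168,  0.1149,  1.4582, -0.3304]), 'ee_pos': array([0.5129, 0.0027, 0.3357]), 'contact_force': array([-1.0593, -0.0969, -0.6256]), 'moment': array([-0.1084,  0.2775, -0.0443]), 'grip_width': np.float64(0.0282), 'finger_force': np.float64(29.7861)}
shift [ 0.184 -0.238  1.286] turn [-0.023 -0.02  -0.002] t 8.6
```

>>> jog_arm([
  [[0.09,-0.12,0.3],[-0.02,-0.02,0],1],
  [[0.09,-0.12,0.5],[0,0,0],1],
  [[0,0,0.48],[0,0,0],1],
  [[0,0,0],[0,0,0],1],
  [[0,0,0],[0,0,0],1],
])

```text
t: 9.22
ee_pos: [0.5216, 0.0139, 0.2728]
ee_rot: [0.108, 0.612, 0.771, 0.136]
contact_force: [-0.3, -0.6, -0.2]
grip_width: 0.028
finger_force: 29.8
```

Run:
```python
from h import *
st();F=frame(-N,ang(13.1));to(PORTS[0]+N*.1716,F,True)
S=snap('side','side1');T=snap('top','top1')
o=r.observe();A=Rm(o['ee_rot']);tip=o['ee_pos']+A[:,2]*.1316;col=o['ee_pos']+A[:,2]*.0416
for c,n in((S,'side'),(T,'top')): print(n,proj(c,[tip,col,PORTS[0]]).round(1))
def cr(c,x0,y0,w,h,k): return cv2.resize(np.ascontiguousarray(c['image'][y0:y0+h,x0:x0+w,::-1]),(w*k,h*k),interpolation=cv2.INTER_CUBIC)
u=proj(S,[tip])[0].astype(int);v=proj(T,[tip])[0].astype(int)
print('crop org',u-[25,40],v-[25,40])
cv2.imwrite('pics/tip.png',np.hstack([cr(S,u[0]-25,u[1]-40,50,70,8),cr(T,v[0]-25,v[1]-40,50,70,8)]))
```

```text
{'t': np.float64(9.225), 'qpos': array([-0.0785, -0.448 ,  1.909 ,  0.1063,  1.3472, -0.3135]), 'ee_pos': array([0.5216, 0.0139, 0.2728]), 'contact_force': array([-0.308 , -0.6333, -0.1624]), 'moment': array([-0.0942,  0.3101, -0.0161]), 'grip_width': np.float64(0.028), 'finger_force': np.float64(29.7857)}
shift [ 0.005 -0.015  0.028] turn [0.007 0.002 0.003] t 9.22
side [[279.5 181.7]
 [270.  160.3]
 [283.  191. ]]
top [[270.8 172.2]
 [274.3 180.4]
 [269.3 169.4]]
crop org [254 141] [245 132]
```

View pics/tip.png

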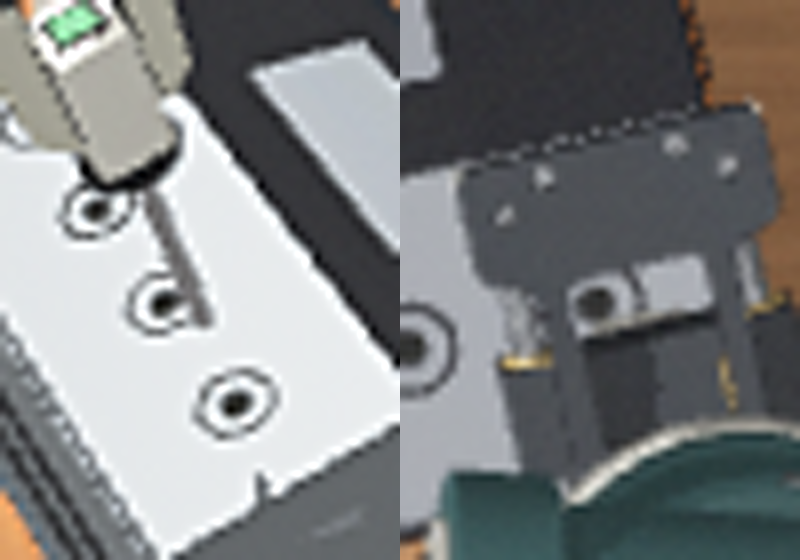

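The side crop shows the tip at image (279.4,181.2) against a predicted (279.5,181.7), and the collar agrees too. The stem is aligned with port0, so I'll go down gently.

>>> jog_arm([
  [[0,-0.015,0.3],[0,0,0],1],
  [[0,0,0.3],[0,0,0],1],
  [[0,0,0.2],[0,0,0],1],
  [[0,0,0.1],[0,0,0],1],
  [[0,0,0.1],[0,0,0],1],
  [[0,0,0],[0,0,0],1],
])

```text
t: 10.07
ee_pos: [0.5376, 0.0176, 0.225]
ee_rot: [0.108, 0.613, 0.771, 0.136]
contact_force: [0.5, 0.9, -0.5]
grip_width: 0.028
finger_force: 29.8
```

Run:
```python
from h import *
st();F=frame(-N,ang(13.1));to(PORTS[0]+N*.0416,F,True)
```

```text
{'t': np.float64(10.075), 'qpos': array([-0.0674, -0.4006,  1.9526,  0.1051,  1.2558, -0.3114]), 'ee_pos': array([0.5376, 0.0176, 0.225 ]), 'contact_force': array([ 0.5355,  0.9182, -0.4758]), 'moment': array([-0.1311,  0.2963, -0.0129]), 'grip_width': np.float64(0.028), 'finger_force': np.float64(29.7856)}
shift [0.006 0.003 1.616] turn [ 0.004  0.002 -0.005] t 10.07
```

>>> jog_arm([
  [[0,0,0.12],[0,0,0],1],
  [[0,0,0.12],[0,0,0],1],
  [[0,0,0.12],[0,0,0],1],
  [[0,0,0.06],[0,0,0],1],
  [[0,0,0],[0,0,0],1],
])

```text
t: 10.7
ee_pos: [0.5446, 0.0192, 0.2052]
ee_rot: [0.108, 0.613, 0.771, 0.136]
contact_force: [0.3, 1.3, -1.1]
grip_width: 0.0278
finger_force: 29.8
```

>>> jog_arm([
  [[0,0,0.05],[0,0,0],1],
  [[0,0,0.05],[0,0,0],1],
  [[0,0,0],[0,0,0],1],
])

```text
t: 11.08
ee_pos: [0.5463, 0.0196, 0.2005]
ee_rot: [0.108, 0.613, 0.771, 0.136]
contact_force: [0.8, -0.2, -1.1]
grip_width: 0.028
finger_force: 29.8
```

>>> jog_arm([
  [[0,0,0.04],[0,0,0],1],
  [[0,0,0.04],[0,0,0],1],
  [[0,0,0],[0,0,0],1],
])

```text
t: 11.45
ee_pos: [0.5476, 0.0199, 0.1968]
ee_rot: [0.108, 0.613, 0.771, 0.136]
contact_force: [-0.5, 0.3, -0.5]
grip_width: 0.0279
finger_force: 29.8
```

Run:
```python
from h import *
st();F=frame(-N,ang(13.1));to(PORTS[0]+N*.0416,F,True)
```

```text
{'t': np.float64(11.45), 'qpos': array([-0.0608, -0.366 ,  1.9731,  0.1049,  1.2003, -0.3105]), 'ee_pos': array([0.5476, 0.0199, 0.1968]), 'contact_force': array([-0.4944,  0.2747, -0.4995]), 'moment': array([-0.0978,  0.2342,  0.0554]), 'grip_width': np.float64(0.0279), 'finger_force': np.float64(29.7856)}
shift [0.006 0.004 1.016] turn [ 0.005  0.001 -0.005] t 11.45
```

>>> jog_arm([
  [[0,0,0.04],[0,0,0],1],
  [[0,0,0],[0,0,0],1],
])

```text
t: 11.7
ee_pos: [0.5483, 0.02, 0.1949]
ee_rot: [0.108, 0.613, 0.771, 0.136]
contact_force: [0.4, -0.4, -1.1]
grip_width: 0.0274
finger_force: 29.8
```

>>> jog_arm([
  [[0,0,0.04],[0,0,0],1],
  [[0,0,0.04],[0,0,0],1],
  [[0,0,0],[0,0,0],1],
])

```text
t: 12.08
ee_pos: [0.5496, 0.0203, 0.1911]
ee_rot: [0.108, 0.613, 0.771, 0.136]
contact_force: [0.2, 0.7, -1.4]
grip_width: 0.0279
finger_force: 29.8
```

Run:
```python
from h import *
st();F=frame(-N,ang(13.1));to(PORTS[0]+N*.0416,F,True)
```

```text
{'t': np.float64(12.075), 'qpos': array([-0.0596, -0.3586,  1.9768,  0.1049,  1.1891, -0.3104]), 'ee_pos': array([0.5496, 0.0203, 0.1911]), 'contact_force': array([ 0.174 ,  0.6564, -1.4041]), 'moment': array([-0.1227,  0.3267, -0.0223]), 'grip_width': np.float64(0.0279), 'finger_force': np.float64(29.7855)}
shift [0.007 0.004 0.896] turn [ 0.004  0.002 -0.005] t 12.07
```

No stop at 45 mm and no force, so port0 looks free. I'll keep going down.

>>> jog_arm([
  [[0,0,0.08],[0,0,0],1],
  [[0,0,0.08],[0,0,0],1],
  [[0,0,0.08],[0,0,0],1],
  [[0,0,0.08],[0,0,0],1],
  [[0,0,0],[0,0,0],1],
])

```text
t: 12.7
ee_pos: [0.5549, 0.0216, 0.1759]
ee_rot: [0.108, 0.613, 0.771, 0.136]
contact_force: [0.8, 0.2, -0.7]
grip_width: 0.0278
finger_force: 29.8
```

>>> jog_arm([
  [[0,0,0.08],[0,0,0],1],
  [[0,0,0.08],[0,0,0],1],
  [[0,0,0.08],[0,0,0],1],
  [[0,0,0.08],[0,0,0],1],
  [[0,0,0.06],[0,0,0],1],
  [[0,0,0.06],[0,0,0],1],
  [[0,0,0],[0,0,0],1],
])

```text
t: 13.58
ee_pos: [0.5623, 0.0233, 0.1554]
ee_rot: [0.108, 0.613, 0.771, 0.136]
contact_force: [0.5, 0.6, -0.7]
grip_width: 0.0281
finger_force: 29.8
```

Run:
```python
from h import *
st();F=frame(-N,ang(13.1));to(PORTS[0]+N*.0416,F,True)
```

```text
{'t': np.float64(13.575), 'qpos': array([-0.0516, -0.3077,  1.9968,  0.1054,  1.1178, -0.3099]), 'ee_pos': array([0.5623, 0.0233, 0.1554]), 'contact_force': array([ 0.4844,  0.6218, -0.7354]), 'moment': array([-0.1254,  0.2698,  0.0191]), 'grip_width': np.float64(0.0281), 'finger_force': np.float64(29.7855)}
shift [0.006 0.003 0.135] turn [ 0.004  0.002 -0.005] t 13.57
```

>>> jog_arm([
  [[0,0,0.04],[0,0,0],1],
  [[0,0,0.04],[0,0,0],1],
  [[0,0,0],[0,0,0],1],
])

```text
t: 13.95
ee_pos: [0.5636, 0.0236, 0.1517]
ee_rot: [0.108, 0.613, 0.771, 0.136]
contact_force: [0.0, -0.7, -0.8]
grip_width: 0.028
finger_force: 29.8
```

>>> jog_arm([
  [[0,0,0.02],[0,0,0],1],
  [[0,0,0.02],[0,0,0],1],
  [[0,0,0],[0,0,0],1],
])

```text
t: 14.32
ee_pos: [0.5644, 0.0238, 0.15]
ee_rot: [0.108, 0.613, 0.771, 0.136]
contact_force: [-0.4, 0.3, -1.6]
grip_width: 0.0278
finger_force: 29.8
```

>>> jog_arm([
  [[0,0,0.02],[0,0,0],1],
  [[0,0,0],[0,0,0],1],
])

```text
t: 14.58
ee_pos: [0.5647, 0.0238, 0.149]
ee_rot: [0.108, 0.613, 0.771, 0.136]
contact_force: [0.1, -1.0, -1.7]
grip_width: 0.0283
finger_force: 29.8
```

>>> jog_arm([
  [[0,0,0.02],[0,0,0],1],
  [[0,0,0],[0,0,0],1],
])

```text
t: 14.82
ee_pos: [0.565, 0.0239, 0.148]
ee_rot: [0.108, 0.613, 0.771, 0.136]
contact_force: [-0.1, -0.1, -1.5]
grip_width: 0.028
finger_force: 29.8
```

>>> jog_arm([
  [[0,0,0.015],[0,0,0],1],
  [[0,0,0],[0,0,0],1],
])

```text
t: 15.08
ee_pos: [0.5653, 0.0239, 0.1476]
ee_rot: [0.108, 0.613, 0.771, 0.136]
contact_force: [-2.4, -0.8, 2.3]
grip_width: 0.028
finger_force: 29.8
```

>>> jog_arm([
  [[0,0,0.01],[0,0,0],1],
  [[0,0,0],[0,0,0],1],
])

```text
t: 15.32
ee_pos: [0.5654, 0.024, 0.1476]
ee_rot: [0.108, 0.612, 0.771, 0.136]
contact_force: [-8.8, -0.3, 7.7]
grip_width: 0.028
finger_force: 29.8
```

Run:
```python
from h import *
st();F=frame(-N,ang(13.1));to(PORTS[0]+N*.0416,F,True)
S=snap('side','side2')
crop(S,'c2',235,140,320,205,8)
```

```text
{'t': np.float64(15.325), 'qpos': array([-0.0498, -0.2953,  2.0001,  0.1055,  1.1016, -0.3099]), 'ee_pos': array([0.5654, 0.024 , 0.1476]), 'contact_force': array([-8.7639, -0.3348,  7.7406]), 'moment': array([-0.1012,  1.2243,  0.0683]), 'grip_width': np.float64(0.028), 'finger_force': np.float64(29.7921)}
shift [ 0.007 -0.002 -0.032] turn [ 0.008  0.003 -0.004] t 15.32
```

View pics/c2.png

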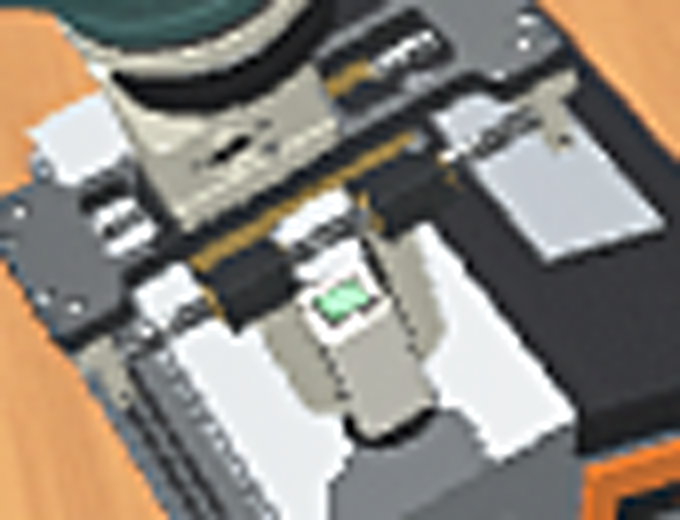

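>>> jog_arm([
  [[0,-0.006,0],[0,0,0],1],
  [[0,0,0],[0,0,0],1],
])

```text
t: 15.62
ee_pos: [0.5653, 0.024, 0.1476]
ee_rot: [0.109, 0.612, 0.771, 0.136]
contact_force: [-5.6, 0.4, 6.8]
grip_width: 0.0279
finger_force: 29.8
```

Run:
```python
from h import *
s=r.observe();A=Rm(s['ee_rot']);print(A.T@s['contact_force'],A.T@s['moment'],s['ee_pos'])
```

```text
[ 1.61725163 -2.66009345 -8.23480695] [0.74011398 0.1409386  0.00811707] [0.56531528 0.02399131 0.1476012 ]
```

>>> jog_arm([
  [[0,-0.004,0],[0,0,0],1],
  [[0,0,0],[0,0,0],1],
  [[0,0,0],[0,0,0],1],
  [[0,0,0],[0,0,0],1],
], squeeze=3)

```text
t: 16.12
ee_pos: [0.5652, 0.0239, 0.1471]
ee_rot: [0.109, 0.612, 0.771, 0.136]
contact_force: [1.0, -1.1, 4.3]
grip_width: 0.028
finger_force: 3.0
```

>>> jog_arm([
  [[0,0,0],[0,0,0],0.65],
  [[0,0,0],[0,0,0],0.6],
  [[0,0,0],[0,0,0],0.5],
  [[0,0,0],[0,0,0],0.4],
  [[0,0,0],[0,0,0],0.4],
  [[0,0,0],[0,0,0],0.4],
])

```text
t: 16.88
ee_pos: [0.565, 0.0239, 0.1468]
ee_rot: [0.108, 0.613, 0.771, 0.136]
contact_force: [0.7, -1.5, 0.2]
grip_width: 0.0556
finger_force: 0.0
```

Run:
```python
from h import *
st();S=snap('side','side3')
crop(S,'c3',235,140,320,205,8)
```

```text
{'t': np.float64(16.875), 'qpos': array([-0.0501, -0.2957,  2.0018,  0.1057,  1.1004, -0.3102]), 'ee_pos': array([0.565 , 0.0239, 0.1468]), 'contact_force': array([ 0.7253, -1.5223,  0.2042]), 'moment': array([-0.1413,  0.1961, -0.0326]), 'grip_width': np.float64(0.0556), 'finger_force': np.float64(0.0)}
```

View pics/c3.png

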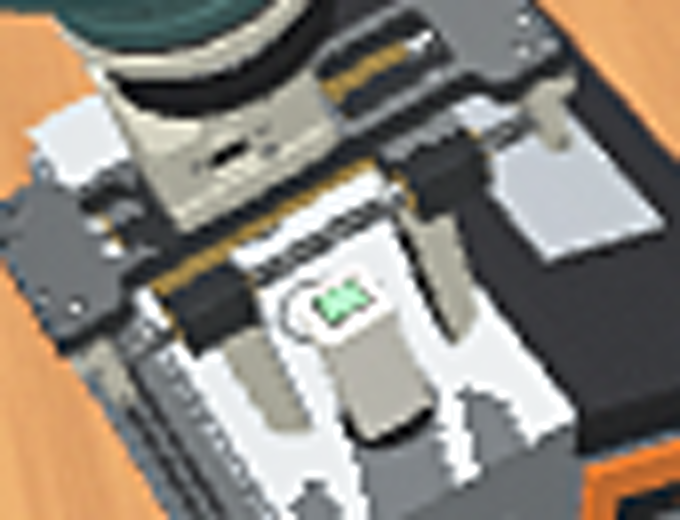

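The thermometer stayed put on release: collar at crop (390,430), top at (342,300), and the fingers are clear. I'll retract along the port axis and take a last look.

>>> jog_arm([
  [[0,0,-0.2],[0,0,0],0.4],
  [[0,0,-0.4],[0,0,0],0.4],
  [[0,0,-0.6],[0,0,0],0.3],
  [[0,0,-0.6],[0,0,0],0.2],
  [[0,0,-0.6],[0,0,0],0.2],
  [[0,0,-0.6],[0,0,0],0.2],
  [[0,0,0],[0,0,0],0.2],
  [[0,0,0],[0,0,0],0.2],
])

```text
t: 17.92
ee_pos: [0.5148, 0.0123, 0.2873]
ee_rot: [0.108, 0.613, 0.771, 0.136]
contact_force: [-0.2, 0.1, -0.3]
grip_width: 0.0743
finger_force: 0.0
```

Run:
```python
from h import *
st();S=snap('side','side4')
A=lambda h:PORTS[0]+N*h
print(((proj(S,[A(.061),A(.0025)])-[235,140])*8).round())
crop(S,'c4',235,130,320,205,8)
```

```text
{'t': np.float64(17.925), 'qpos': array([-0.0836, -0.4646,  1.897 ,  0.1072,  1.3763, -0.3148]), 'ee_pos': array([0.5148, 0.0123, 0.2873]), 'contact_force': array([-0.2182,  0.1257, -0.3169]), 'moment': array([-0.0652,  0.1608, -0.0288]), 'grip_width': np.float64(0.0743), 'finger_force': np.float64(0.0)}
[[337. 300.]
 [382. 404.]]
```

View pics/c4.png

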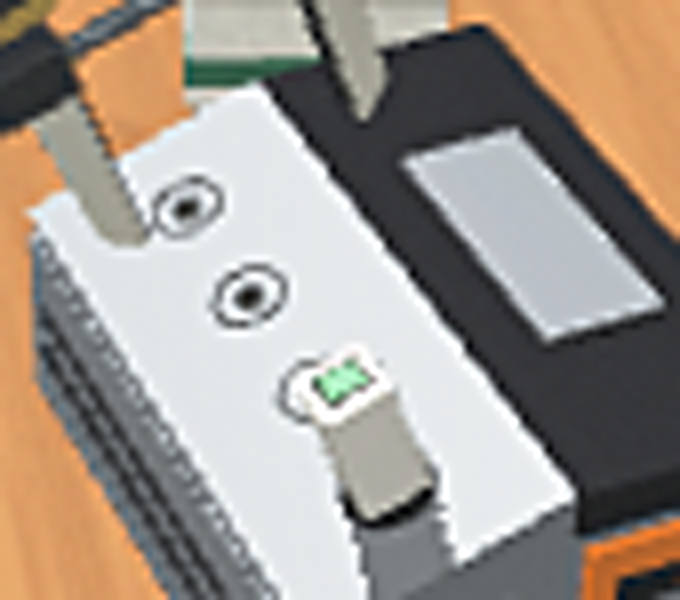

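The top is at (342,380) in the crop against a predicted (337,380). The collar lies flat on the panel over port0 with no gap, and the gripper is clear, so I'm handing in.

```bash
python3 -c "
from bench import r
print(r.finish_job())"
```

```text
the job is handed in; nothing more can be done
None
```

I put the smaller thermometer fully home in port0, the right-most port and the free one. Its collar looks flat on the panel in the last picture, the gripper is clear, and the job was handed in at about 18 s.

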